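Shim a rocking warming plate

TASK

The warming plate rocks because its near-left foot is too short to reach the bench. With the fingertips push the levelling wedge, thin end first, along the bench under that foot until it is snug and the plate no longer rocks, then press down firmly on the plate's corner above that foot to check that it does not dip, and leave the wedge there with the plate level. Do not pick anything up, do not shove the plate out of its place, and leave the dish, the bottle and the pipette alone.

Things in the scene. Friction and masses are not known exactly. Their poses are not given: they have to be found in the camera images.
- plate: warming plate, a low white box with black top, 240 (its x) by 220 mm (y), flat top 46 mm up, underside 18 mm up, 2 to 3 kg. Origin: its middle, at bench height; x away from the robot, y left. Four feet 24 mm across at (+-100, +-90) mm; the one at (-100, +90) is too short. It stands level on the other three; about 2.5 N or more on the fourth corner makes it dip till that foot meets the bench
- corner (a point): the point on the flat top of the plate right above the short foot, 46 mm above the bench when level, 20 mm in from the front and left edges: where to press
- foot_sole (a point): the middle of the short foot's flat sole; it hangs 4 to 9 mm above the bench when the plate is level (differs from start to start; the foot is seized and does not move in its thread). The bearing part is about 17 mm square
- wedge: grey plastic wedge loose before the short foot, cross ribs on its thin part, 100 (its x) by 50 mm (y), 50 g; top slopes from 14 mm at the thick end (x = -50 mm, upright face towards the robot) to 2 mm at the thin end (x = +50). Origin: middle of its underside. Slides at under 1 N and does not slip back; jammed under the foot the push rises steeply, 3 to 8 N makes it snug without moving the plate
- dish: a clear round covered dish, 60 mm across, 16 mm high, standing on the rear half of the plate; origin: the middle of its underside. Not to be disturbed
- media_bottle: a clear bottle with a blue cap, 56 mm across, 125 mm high, standing on the bench to the left of the work; origin: the middle of its underside. Not to be disturbed
- pipette: a dark hand pipette with a white lower end, 26 mm high, about 255 mm long (from 135 mm behind to 120 mm ahead of its origin along its x), lying on the bench to the right of the work. Not to be disturbed

How it is judged:
By the outcome, as a careful person would: the job done as asked, in the order asked, and still so for the second after the job is handed in, with the robot touching nothing.
It also fails if it takes over 58 s, if anything falls off the work surface, if the arm or the gripper's body presses on something with over 40 N, if the wrist force passes 120 N, or if a joint passes its speed limit or range.

ROBOT

A 6-joint arm with a two-finger parallel gripper is mounted at the origin on the work surface. World frame = base frame: x ahead of the robot, y to its left, z up, the work surface at z = 0. Lengths are in m, angles in rad, forces in N, time in s.
With the tool pointing down it reaches from about 0.3 to 0.825 m from the base axis. Payload 5.4 kg.
Tool frame: the origin (TCP) lies at the very end of the fingers, on their centre line; the grasp point (between the pads) lies 19 mm behind it; z points along the fingers, y is the line along which they close (so a half turn about z gives the same grasp; the last joint's range is limited). The gripper opens to 92 mm and grips with 3 to 60 N. Pads are 20 mm wide; open, the fingers measure 128 mm over their backs; the gripper's body (75 mm by 189 mm) begins 69 mm behind the grasp point.
Start: joints at [0.896, 0.158, 1.597, -0, 1.386, -0.21], TCP at [0.258, 0.514, 0.215] pointing down, gripper open.
Joint ranges: [-2.91, 2.91], [-0.94, 2.29], [0.18, 2.7], [-1.29, 4.43], [0.17, 2.64], [-3, 3]. Speed limits (rad/s): [2.57, 2.57, 3.14, 3.14, 3.14, 3.14].

INTERFACE

Orientations are given as a unit quaternion [x, y, z, w].
In Python, from workcell import robot gives the robot as it stands. The module is installed in compiled form; this text tells all that it offers.
- The arm moves only by the tool step_arm, never from a script. Its argument "rows" is a list of rows, each an object of numbers: "tx", "ty", "tz": the shift along the tool's x, y, z in cm; "turn": the turn about the tool's z in degrees. A call has exactly 8 rows; each row shifts and turns the commanded pose from where the row before left it, along the tool's axes as they then stand; what a row does not reach is not made up. A row lasts 1/12 s, in which the tool goes at most 41.7 mm and 7.16 degrees, less where a joint would pass 70% of its speed; a pose out of reach is approached as far as the arm can. A call with a gripper value outside its range is refused whole. "grip" is the closure, from 0 (fully open) to 1 (shut), set as the call begins (left out, the last holds). The fingers move at their own pace and stop on an object; "grip_force" is the grip in N (left out, the last holds). Time passes only in rows, so rows that do not move let the fingers close, or fill a call up. It gives the time, the measured TCP pose, the force, the opening and the grip force at its end, in the units of the state.
- robot.observe(): the state, without advancing time (a new reading comes with each control period).
- robot.capture(name): name is "scene" or "top" or "wrist"; returns a dict with "image" (420x560x3 uint8, blue, green, red), "camera_matrix" (3x3 intrinsics, pixels), "rvec" (rotation vector, rad) and "tvec" (3), from world to camera coordinates, as OpenCV has them; the wrist camera has in their place "hand_eye" (4x4, takes a point from camera to tool coordinates, whose origin is the TCP and whose axes are the flange's). Camera axes: x right, y down, z forward; pixel columns grow to the right and rows downward; lengths in m; the calibration is good to about 2 mm. The wrist camera is an equidistant fisheye: a pixel r from the principal point sees the ray r / f radians off the axis. A picture is of the moment at which its call begins: read the wrist's pose just before it. There is no depth.
- robot.close_job(): hands the job in; it is judged then, once.
Trained networks look in a picture, given as the dict that the camera call returned (one of the last four; its "shot" number tells which), for a name from the list of things; names that differ only in an ending like _2 or _b are one class to them, and where a whole thing is asked for, a point or a joint stands for the part that bears it (a point fixed in the world has none). Each returns a list of dicts, best first, with "score" (0 to 1); they miss things now and then, are a little off and sometimes report something else, mostly with a low value. They report only what shows in the picture. A call takes as long as a camera call.
- robot.look_for(thing, picture): "position" ([column, row] in pixels, amid what is visible of it).
- robot.pinpoint(thing, picture): "position" ([column, row] in pixels: a listed point, or the origin of a listed thing).
The state is a dict: "t": time; "joint_pos": joint angles; "qvel": joint speeds; "joint_efforts": joint torques, N m; "tool_pos": TCP position; "eef_rot": TCP orientation; "force": force on the tool from outside, world axes, zero at the start; "ft_torque": the same for the moment, N m; "width": opening from 0.0 (shut) to 1.0 (fully open); "finger_force": force on a finger pad.
Only numpy, scipy, OpenCV 4.12 (cv2) and the standard library are available. Lean on these libraries where they do the work, as an engineer would, in place of code of your own. Each camera call takes 0.05 s, during which the arm holds its last target. There are 200 camera calls.

## Working session

There is one attempt and no reset: what is moved stays moved. The work goes in short steps, Python scripts to look and compute and a tool call to move; the robot and the scene stay as the last step left them, time stands still between calls to the robot, and variables do not carry over. Pictures are saved under pics/ and viewed, at most 10 in all, crops included, and the job is handed in when it is done.

Besides the shell and the picture viewer there is one more tool, called after "Emit:" as name(argument=value, ...), one argument or row to a line, values as JSON. step_arm: Moves the arm, as the interface text tells. Its arguments: {"type":"object","properties":{"rows":{"type":"array","items":{"type":"object","properties":{"tx":{"type":"number"},"ty":{"type":"number"},"tz":{"type":"number"},"turn":{"type":"number"}}}},"grip":{"type":"number"},"grip_force":{"type":"number"}},"required":["rows"]}

```bash
mkdir -p pics; cat > h.py <<'E'
import numpy as np, cv2
from scipy.spatial.transform import Rotation as R
from workcell import robot
def ray(p,px):
    K=np.array(p["camera_matrix"]);Rm=cv2.Rodrigues(np.array(p["rvec"],float))[0];t=np.array(p["tvec"],float).ravel()
    d=Rm.T@np.linalg.inv(K)@np.array([px[0],px[1],1.]);return -Rm.T@t,d/np.linalg.norm(d)
def wray(p,px,s):
    K=np.array(p["camera_matrix"]);u=(px[0]-K[0,2])/K[0,0];v=(px[1]-K[1,2])/K[1,1];r=np.hypot(u,v)+1e-12
    d=np.array([np.sin(r)*u/r,np.sin(r)*v/r,np.cos(r)]);H=np.array(p["hand_eye"]);Q=R.from_quat(s["eef_rot"]).as_matrix()
    return Q@H[:3,3]+np.array(s["tool_pos"]),Q@H[:3,:3]@d
def atz(o,d,z): return o+d*(z-o[2])/d[2]
def tri(rs):
    A=sum(np.eye(3)-np.outer(d,d) for o,d in rs);b=sum((np.eye(3)-np.outer(d,d))@o for o,d in rs);return np.linalg.solve(A,b)
E
python3 - <<'E'
from h import *
np.set_printoptions(precision=4,suppress=True)
P={}
for n in("scene","top"):
    P[n]=robot.capture(n);cv2.imwrite(f"pics/{n}0.png",P[n]["image"])
for th in("plate","corner","foot_sole","wedge","dish","media_bottle","pipette"):
    rs=[]
    for n in P:
        r=robot.pinpoint(th,P[n])
        if r: 
            print(th,n,np.round(r[0]["position"],1),round(r[0]["score"],2),atz(*ray(P[n],r[0]["position"]),0.046 if th in("corner","dish") else 0)); rs.append(ray(P[n],r[0]["position"]))
    if len(rs)==2: print("   tri",tri(rs))
s=robot.observe();print(s)
E
```

```text
plate scene [204.1 257.9] 0.9 [ 0.7253 -0.1347  0.    ]
plate top [356.8 167.3] 0.89 [ 0.7339 -0.1379  0.    ]
   tri [ 0.7315 -0.1339  0.0139]
corner scene [247.7 212.3] 0.56 [ 0.6314 -0.0513  0.046 ]
corner top [317.2 212.2] 0.83 [ 0.6364 -0.0509  0.046 ]
   tri [ 0.6359 -0.0504  0.0537]
foot_sole scene [324.2 210.6] 0.43 [0.5827 0.116  0.    ]
wedge scene [254.6 177.4] 0.69 [ 0.5066 -0.0521  0.    ]
wedge top [321.  270.5] 0.8 [ 0.517  -0.0607  0.    ]
   tri [ 0.5176 -0.0551  0.0155]
dish scene [170.1 266.2] 0.67 [ 0.7698 -0.1886  0.046 ]
dish top [383.2 144.7] 0.65 [ 0.7728 -0.1853  0.046 ]
   tri [ 0.772  -0.1856  0.0516]
media_bottle scene [322. 210.] 0.56 [ 0.5816  0.111  -0.    ]
media_bottle top [242.2 239.4] 0.78 [0.5823 0.1042 0.    ]
   tri [0.5823 0.1075 0.0006]
pipette scene [176.7 180.1] 0.87 [ 0.5328 -0.2343  0.    ]
pipette top [404.2 265.3] 0.96 [ 0.5273 -0.2345  0.    ]
   tri [ 0.5269 -0.2368 -0.0086]
{'t': 0.8, 'joint_pos': array([ 0.8959,  0.1584,  1.597 , -0.    ,  1.3862, -0.2101]), 'qvel': array([ 0.0001,  0.0003, -0.0011,  0.0004,  0.0001, -0.0012]), 'joint_efforts': array([ -0.0005, -38.554 , -32.2351,   0.07  ,   0.0306,  -0.    ]), 'tool_pos': array([0.2577, 0.514 , 0.2146]), 'eef_rot': array([ 0.2303,  0.9731, -0.    , -0.    ]), 'force': array([ 0.0131, -0.783 ,  0.0799]), 'ft_torque': array([-0.0376, -0.0123, -0.005 ]), 'finger_force': 0.0, 'width': 1.0018298536587775}
```

View pics/top0.png

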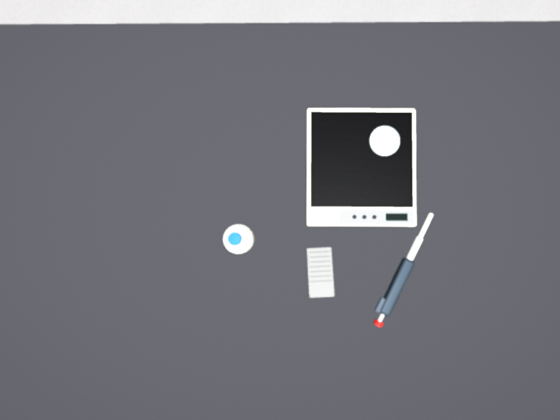

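View pics/scene0.png

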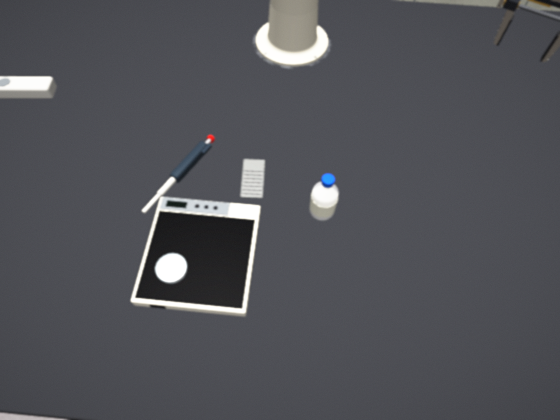

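The top view shows the plate squarely aligned, with its front edge at row 226 and left edge at column 307. The wedge runs from (322,297) to (319,248), ribs towards the plate, so it's yawed about +3.5°. The bottle is at (238,239) and the pipette is clear on the right. The network's foot_sole hit in the scene view is really the bottle, so I'm discarding it.

Emit:
step_arm(
  rows=[
    {"tx": -2.45, "ty": -2.8},
    {"tx": -2.45, "ty": -2.8},
    {"tx": -2.45, "ty": -2.8},
    {"tx": -2.45, "ty": -2.8},
    {"tx": -2.45, "ty": -2.8},
    {"tx": -2.45, "ty": -2.8},
    {"tx": -2.45, "ty": -2.8},
    {"tx": -2.45, "ty": -2.8},
  ],
  grip=1,
  grip_force=10,
)

```text
invalid input at $.rows[0]: expected keys tx, ty, tz, turn
```

Emit:
step_arm(
  rows=[
    {"tx": -2.45, "ty": -2.8},
    {"tx": -2.45, "ty": -2.8},
    {"tx": -2.45, "ty": -2.8},
    {"tx": -2.45, "ty": -2.8},
    {"tx": -2.45, "ty": -2.8},
    {"tx": -2.45, "ty": -2.8},
    {"tx": -2.45, "ty": -2.8},
    {"tx": -2.45, "ty": -2.8},
  ],
)

```text
invalid input at $.rows[0]: expected keys tx, ty, tz, turn
```

Emit:
step_arm(
  rows=[
    {"turn": -3.75},
    {"turn": -3.75},
    {"turn": -3.75},
    {"turn": -3.75},
    {"turn": -3.75},
    {"turn": -3.75},
    {"turn": -3.75},
    {"turn": -3.75},
  ],
)

```text
invalid input at $.rows[0]: expected keys tx, ty, tz, turn
```

```bash
cat > w.py <<'E'
from h import *
import sys
np.set_printoptions(precision=4,suppress=True)
s=robot.observe();p=robot.capture("wrist");cv2.imwrite(f"pics/{sys.argv[1]}.png",p["image"])
print(s["t"],s["tool_pos"],s["eef_rot"],s["force"],s["width"])
for th,z in(("corner",.046),("foot_sole",.006),("wedge",0),("plate",0)):
    for r in robot.pinpoint(th,p)[:1]: print(th,np.round(r["position"],1),round(r["score"],2),atz(*wray(p,r["position"],s),z))
E
python3 w.py w1
```

```text
0.8 [0.2577 0.514  0.2146] [ 0.2303  0.9731 -0.     -0.    ] [ 0.0131 -0.783   0.0799] 1.0018298536587775
```

View pics/w1.png

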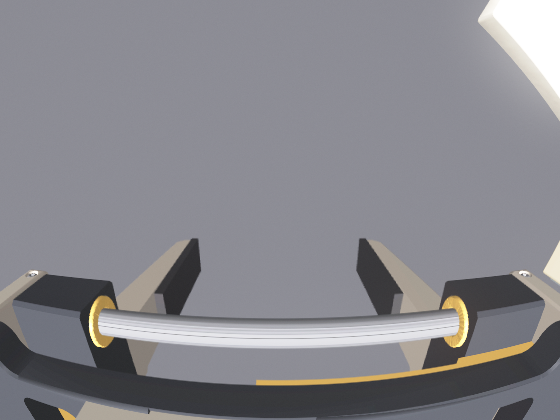

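The moves were refused because every row needs all four keys. The wrist picture shows only bare bench and the open fingers. Repeating with full rows.

Emit:
step_arm(
  rows=[
    {"tx": -2.45, "ty": -2.8, "tz": 0, "turn": 0},
    {"tx": -2.45, "ty": -2.8, "tz": 0, "turn": 0},
    {"tx": -2.45, "ty": -2.8, "tz": 0, "turn": 0},
    {"tx": -2.45, "ty": -2.8, "tz": 0, "turn": 0},
    {"tx": -2.45, "ty": -2.8, "tz": 0, "turn": 0},
    {"tx": -2.45, "ty": -2.8, "tz": 0, "turn": 0},
    {"tx": -2.45, "ty": -2.8, "tz": 0, "turn": 0},
    {"tx": -2.45, "ty": -2.8, "tz": 0, "turn": 0},
  ],
  grip=1,
  grip_force=10,
)

```text
t: 1.72
tool_pos: [0.3326, 0.2243, 0.2148]
eef_rot: [0.23, 0.973, 0.0, 0.0]
force: [0.4, -1.0, 0.0]
width: 0.444
finger_force: 0.0
```

Emit:
step_arm(
  rows=[
    {"tx": -2.45, "ty": -2.8, "tz": 0, "turn": 0},
    {"tx": -2.45, "ty": -2.8, "tz": 0, "turn": 0},
    {"tx": -2.45, "ty": -2.8, "tz": 0, "turn": 0},
    {"tx": -2.45, "ty": -2.8, "tz": 0, "turn": 0},
    {"tx": -2.45, "ty": -2.8, "tz": 0, "turn": 0},
    {"tx": -2.45, "ty": -2.8, "tz": 0, "turn": 0},
    {"tx": -2.45, "ty": -2.8, "tz": 0, "turn": 0},
    {"tx": -2.45, "ty": -2.8, "tz": 0, "turn": 0},
  ],
)

```text
t: 2.38
tool_pos: [0.4075, -0.0642, 0.2149]
eef_rot: [0.231, 0.973, -0.0, 0.001]
force: [0.8, -0.1, 1.1]
width: 0.005
finger_force: 0.0
```

Emit:
step_arm(
  rows=[
    {"tx": 0, "ty": 0, "tz": 0, "turn": -3.75},
    {"tx": 0, "ty": 0, "tz": 0, "turn": -3.75},
    {"tx": 0, "ty": 0, "tz": 0, "turn": -3.75},
    {"tx": 0, "ty": 0, "tz": 0, "turn": -3.75},
    {"tx": 0, "ty": 0, "tz": 0, "turn": -3.75},
    {"tx": 0, "ty": 0, "tz": 0, "turn": -3.75},
    {"tx": 0, "ty": 0, "tz": 0, "turn": -3.75},
    {"tx": 0, "ty": 0, "tz": 0, "turn": -3.75},
  ],
)

```text
t: 3.05
tool_pos: [0.4074, -0.0622, 0.2147]
eef_rot: [-0.031, 1.0, -0.0, 0.0]
force: [0.0, 0.5, 0.2]
width: 0.006
finger_force: 0.0
```

```bash
python3 w.py w2
```

```text
3.05 [ 0.4074 -0.0622  0.2147] [-0.031   0.9995 -0.0001  0.0001] [0.0124 0.5237 0.2259] 0.006314656350908216
corner [277.3 352.4] 0.77 [ 0.6242 -0.0502  0.046 ]
```

View pics/w2.png

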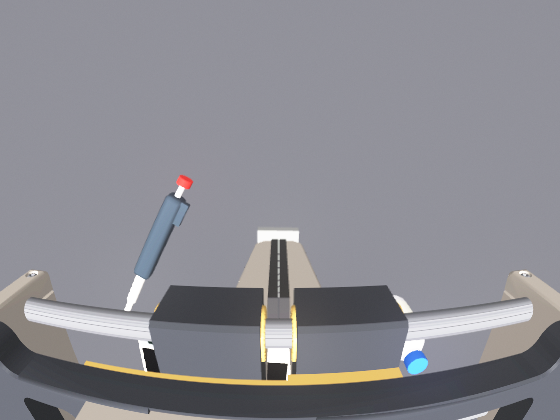

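The wrist view shows the wedge's upright thick face at columns 257-299, with its lower edge at about row 228. The closed fingers hide the rest of the wedge. I'll take the face corners to sub-pixel precision.

```bash
python3 - <<'E'
from h import *
np.set_printoptions(precision=4,suppress=True)
s=robot.observe();p=robot.capture("wrist");g=cv2.cvtColor(p["image"],6)
print(g[220:248:1,[262,270,285,295]].T);print(g[232,250:306]);print(s["joint_pos"])
for c,r in((257,228.),(299,228.)): print(atz(*wray(p,(c,r),s),0))
t=robot.capture("top");g=t["image"]
gg=cv2.cvtColor(g,6);m=((gg>130)*255).astype(np.uint8);m[:240]=0;m[:,:300]=0;m[:,345:]=0
cnt=max(cv2.findContours(m,0,1)[0],key=cv2.contourArea)
for q in cv2.boxPoints(cv2.minAreaRect(cnt)): print(q,atz(*ray(t,q),0.0),atz(*ray(t,q),.014))
m=((gg>130)*255).astype(np.uint8);m[:90]=0;m[232:]=0;m[:,:300]=0;m[:,420:]=0
cnt=max(cv2.findContours(m,0,1)[0],key=cv2.contourArea)
for q in cv2.boxPoints(cv2.minAreaRect(cnt)): print("plate",q,atz(*ray(t,q),.046))
E
```

```text
[[150 149 150 148 150 150 154 162 166 167 222 250 252 252 252 252 252 252
  252 252 251 234 182 183 182 182 183 183]
 [149 148 149 150 150 149 150 159 166 169 217 249 252 252 252 252 252 252
  252 251 234 182 166 166 166 164 164 163]
 [149 149 149 148 150 149 152 160 167 166 203 246 252 252 252 252 252 252
  244 175 113  92  77  79  79  73  70  69]
 [149 149 149 148 149 150 149 157 167 166 201 244 252 252 252 252 252 252
  252 252 252 240 189 182 183 183 182 183]]
[148 149 148 149 149 149 149 199 252 252 252 252 252 252 252 252 252 252
 252 252 252 252 252 252 252 252 252 252 252 252 252 252 252 252 252 252
 252 252 252 252 252 252 252 252 252 252 252 252 245 176 149 150 150 148
 150 149]
[-0.4468 -0.2902  2.0231  0.      1.4086 -2.0748]
[ 0.4656 -0.0858  0.    ]
[ 0.4625 -0.0334  0.    ]
[301. 351.] [ 0.3514 -0.0182  0.    ] [ 0.3545 -0.0178  0.014 ]
[344. 351.] [ 0.3513 -0.1071  0.    ] [ 0.3544 -0.1055  0.014 ]
[344. 419.] [ 0.2139 -0.1057  0.    ] [ 0.2189 -0.1042  0.014 ]
[301. 419.] [ 0.2139 -0.0175  0.    ] [ 0.219  -0.0172  0.014 ]
plate [306. 107.] [ 0.851  -0.0295  0.046 ]
plate [417. 107.] [ 0.85   -0.2551  0.046 ]
plate [417. 227.] [ 0.606  -0.2505  0.046 ]
plate [306. 227.] [ 0.6067 -0.0282  0.046 ]
```

The wedge is square to the tool to within about 0.2°, with its thick face centre at (0.464, -0.060). The foot, near (0.630, -0.050), lies straight ahead along the wedge axis. Next: descend, then approach.

Emit:
step_arm(
  rows=[
    {"tx": 0, "ty": -0.1, "tz": 2.6, "turn": 0},
    {"tx": 0, "ty": 0, "tz": 2.6, "turn": 0},
    {"tx": 0, "ty": 0, "tz": 2.6, "turn": 0},
    {"tx": 0, "ty": 0, "tz": 2.6, "turn": 0},
    {"tx": 0, "ty": 0, "tz": 2.6, "turn": 0},
    {"tx": 0, "ty": 0, "tz": 2.6, "turn": 0},
    {"tx": 0, "ty": 0, "tz": 2.6, "turn": 0},
    {"tx": 0, "ty": 0, "tz": 2.5, "turn": 0},
  ],
)

```text
t: 4.07
tool_pos: [0.4074, -0.0632, 0.0065]
eef_rot: [-0.029, 1.0, -0.0, 0.0]
force: [-0.0, 0.3, -0.4]
width: 0.006
finger_force: 0.0
```

Emit:
step_arm(
  rows=[
    {"tx": -1.0, "ty": 0, "tz": 0, "turn": 0},
    {"tx": -1.0, "ty": 0, "tz": 0, "turn": 0},
    {"tx": -1.0, "ty": 0, "tz": 0, "turn": 0},
    {"tx": -0.5, "ty": 0, "tz": 0, "turn": 0},
    {"tx": -0.4, "ty": 0, "tz": 0, "turn": 0},
    {"tx": -0.4, "ty": 0, "tz": 0, "turn": 0},
    {"tx": -0.4, "ty": 0, "tz": 0, "turn": 0},
    {"tx": -0.4, "ty": 0, "tz": 0, "turn": 0},
  ],
)

```text
t: 4.73
tool_pos: [0.4583, -0.0601, 0.0076]
eef_rot: [-0.029, 1.0, 0.0, -0.0]
force: [-0.5, -0.2, -0.3]
width: 0.004
finger_force: 0.2
```

Emit:
step_arm(
  rows=[
    {"tx": -0.6, "ty": 0, "tz": 0, "turn": 0},
    {"tx": -0.6, "ty": 0, "tz": 0, "turn": 0},
    {"tx": -0.6, "ty": 0, "tz": 0, "turn": 0},
    {"tx": -0.6, "ty": 0, "tz": 0, "turn": 0},
    {"tx": -0.6, "ty": 0, "tz": 0, "turn": 0},
    {"tx": -0.6, "ty": 0, "tz": 0, "turn": 0},
    {"tx": -0.6, "ty": 0, "tz": 0, "turn": 0},
    {"tx": -0.3, "ty": 0, "tz": 0, "turn": 0},
  ],
)

```text
t: 5.4
tool_pos: [0.5042, -0.0576, 0.0077]
eef_rot: [-0.029, 1.0, -0.0, 0.0]
force: [0.2, 0.8, -0.1]
width: 0.003
finger_force: 0.2
```

```bash
python3 w.py w3; python3 - <<'E'
from h import *
t=robot.capture("scene");cv2.imwrite("pics/s3.png",cv2.resize(t["image"][150:290,150:310],None,fx=4,fy=4))
E
```

```text
5.4 [ 0.5042 -0.0576  0.0077] [-0.0295  0.9996 -0.0001  0.0003] [ 0.2411  0.8398 -0.0597] 0.0025894547883557727
```

View pics/s3.png

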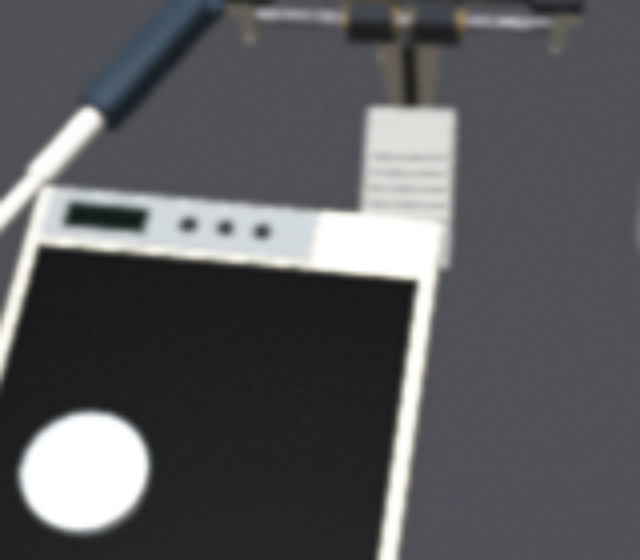

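The crop shows the wedge going in squarely at the near-left corner. It's lined up with the plate's left edge at about (445,265), with the fingertips behind its thick end. I'll go on slowly and watch the force.

Emit:
step_arm(
  rows=[
    {"tx": -0.3, "ty": 0, "tz": 0, "turn": 0},
    {"tx": -0.3, "ty": 0, "tz": 0, "turn": 0},
    {"tx": -0.3, "ty": 0, "tz": 0, "turn": 0},
    {"tx": -0.3, "ty": 0, "tz": 0, "turn": 0},
    {"tx": -0.3, "ty": 0, "tz": 0, "turn": 0},
    {"tx": -0.3, "ty": 0, "tz": 0, "turn": 0},
    {"tx": -0.2, "ty": 0, "tz": 0, "turn": 0},
    {"tx": -0.1, "ty": 0, "tz": 0, "turn": 0},
  ],
)

```text
t: 6.37
tool_pos: [0.5246, -0.0563, 0.0076]
eef_rot: [-0.029, 1.0, -0.0, 0.0]
force: [-0.6, 0.2, -0.2]
width: 0.005
finger_force: 0.2
```

Emit:
step_arm(
  rows=[
    {"tx": -0.1, "ty": 0, "tz": 0, "turn": 0},
    {"tx": -0.1, "ty": 0, "tz": 0, "turn": 0},
    {"tx": -0.1, "ty": 0, "tz": 0, "turn": 0},
    {"tx": -0.1, "ty": 0, "tz": 0, "turn": 0},
    {"tx": -0.1, "ty": 0, "tz": 0, "turn": 0},
    {"tx": -0.1, "ty": 0, "tz": 0, "turn": 0},
    {"tx": 0, "ty": 0, "tz": 0, "turn": 0},
    {"tx": 0, "ty": 0, "tz": 0, "turn": 0},
  ],
)

```text
t: 7.03
tool_pos: [0.5304, -0.056, 0.0076]
eef_rot: [-0.029, 1.0, -0.0, 0.0]
force: [-0.6, -1.0, 0.3]
width: 0.002
finger_force: 0.0
```

Emit:
step_arm(
  rows=[
    {"tx": -0.1, "ty": 0, "tz": 0, "turn": 0},
    {"tx": -0.1, "ty": 0, "tz": 0, "turn": 0},
    {"tx": -0.1, "ty": 0, "tz": 0, "turn": 0},
    {"tx": -0.1, "ty": 0, "tz": 0, "turn": 0},
    {"tx": -0.1, "ty": 0, "tz": 0, "turn": 0},
    {"tx": 0, "ty": 0, "tz": 0, "turn": 0},
    {"tx": 0, "ty": 0, "tz": 0, "turn": 0},
    {"tx": 0, "ty": 0, "tz": 0, "turn": 0},
  ],
)

```text
t: 7.7
tool_pos: [0.5353, -0.0557, 0.0076]
eef_rot: [-0.029, 1.0, -0.0, 0.0]
force: [-0.1, 0.2, -0.4]
width: 0.008
finger_force: 0.0
```

Emit:
step_arm(
  rows=[
    {"tx": -0.1, "ty": 0, "tz": 0, "turn": 0},
    {"tx": -0.1, "ty": 0, "tz": 0, "turn": 0},
    {"tx": -0.1, "ty": 0, "tz": 0, "turn": 0},
    {"tx": -0.1, "ty": 0, "tz": 0, "turn": 0},
    {"tx": 0, "ty": 0, "tz": 0, "turn": 0},
    {"tx": 0, "ty": 0, "tz": 0, "turn": 0},
    {"tx": 0, "ty": 0, "tz": 0, "turn": 0},
    {"tx": 0, "ty": 0, "tz": 0, "turn": 0},
  ],
)

```text
t: 8.37
tool_pos: [0.5392, -0.0555, 0.0076]
eef_rot: [-0.029, 1.0, -0.0, 0.0]
force: [-0.0, -0.9, 0.7]
width: 0.005
finger_force: 0.0
```

Emit:
step_arm(
  rows=[
    {"tx": -0.1, "ty": 0, "tz": 0, "turn": 0},
    {"tx": -0.1, "ty": 0, "tz": 0, "turn": 0},
    {"tx": -0.1, "ty": 0, "tz": 0, "turn": 0},
    {"tx": -0.1, "ty": 0, "tz": 0, "turn": 0},
    {"tx": 0, "ty": 0, "tz": 0, "turn": 0},
    {"tx": 0, "ty": 0, "tz": 0, "turn": 0},
    {"tx": 0, "ty": 0, "tz": 0, "turn": 0},
    {"tx": 0, "ty": 0, "tz": 0, "turn": 0},
  ],
)

```text
t: 9.03
tool_pos: [0.5432, -0.0552, 0.0076]
eef_rot: [-0.029, 1.0, -0.0, 0.0]
force: [-0.1, 0.5, 0.1]
width: 0.002
finger_force: 0.0
```

Emit:
step_arm(
  rows=[
    {"tx": -0.1, "ty": 0, "tz": 0, "turn": 0},
    {"tx": -0.1, "ty": 0, "tz": 0, "turn": 0},
    {"tx": -0.1, "ty": 0, "tz": 0, "turn": 0},
    {"tx": -0.1, "ty": 0, "tz": 0, "turn": 0},
    {"tx": 0, "ty": 0, "tz": 0, "turn": 0},
    {"tx": 0, "ty": 0, "tz": 0, "turn": 0},
    {"tx": 0, "ty": 0, "tz": 0, "turn": 0},
    {"tx": 0, "ty": 0, "tz": 0, "turn": 0},
  ],
)

```text
t: 9.7
tool_pos: [0.5472, -0.055, 0.0076]
eef_rot: [-0.029, 1.0, -0.0, 0.0]
force: [-0.7, -0.0, 0.2]
width: 0.003
finger_force: 0.0
```

Emit:
step_arm(
  rows=[
    {"tx": -0.1, "ty": 0, "tz": 0, "turn": 0},
    {"tx": -0.1, "ty": 0, "tz": 0, "turn": 0},
    {"tx": -0.1, "ty": 0, "tz": 0, "turn": 0},
    {"tx": 0, "ty": 0, "tz": 0, "turn": 0},
    {"tx": 0, "ty": 0, "tz": 0, "turn": 0},
    {"tx": 0, "ty": 0, "tz": 0, "turn": 0},
    {"tx": 0, "ty": 0, "tz": 0, "turn": 0},
    {"tx": 0, "ty": 0, "tz": 0, "turn": 0},
  ],
)

```text
t: 10.37
tool_pos: [0.5502, -0.0548, 0.0076]
eef_rot: [-0.029, 1.0, -0.0, 0.0]
force: [-0.8, 0.3, -1.0]
width: 0.003
finger_force: 0.0
```

Emit:
step_arm(
  rows=[
    {"tx": -0.1, "ty": 0, "tz": 0, "turn": 0},
    {"tx": -0.1, "ty": 0, "tz": 0, "turn": 0},
    {"tx": -0.1, "ty": 0, "tz": 0, "turn": 0},
    {"tx": 0, "ty": 0, "tz": 0, "turn": 0},
    {"tx": 0, "ty": 0, "tz": 0, "turn": 0},
    {"tx": 0, "ty": 0, "tz": 0, "turn": 0},
    {"tx": 0, "ty": 0, "tz": 0, "turn": 0},
    {"tx": 0, "ty": 0, "tz": 0, "turn": 0},
  ],
)

```text
t: 11.03
tool_pos: [0.5532, -0.0546, 0.0076]
eef_rot: [-0.029, 1.0, -0.0, 0.0]
force: [1.0, 0.0, -0.4]
width: 0.006
finger_force: 0.0
```

Emit:
step_arm(
  rows=[
    {"tx": -0.1, "ty": 0, "tz": 0, "turn": 0},
    {"tx": -0.1, "ty": 0, "tz": 0, "turn": 0},
    {"tx": -0.1, "ty": 0, "tz": 0, "turn": 0},
    {"tx": 0, "ty": 0, "tz": 0, "turn": 0},
    {"tx": 0, "ty": 0, "tz": 0, "turn": 0},
    {"tx": 0, "ty": 0, "tz": 0, "turn": 0},
    {"tx": 0, "ty": 0, "tz": 0, "turn": 0},
    {"tx": 0, "ty": 0, "tz": 0, "turn": 0},
  ],
)

```text
t: 11.7
tool_pos: [0.5562, -0.0545, 0.0076]
eef_rot: [-0.029, 1.0, -0.0, 0.0]
force: [0.0, 0.4, 0.8]
width: 0.003
finger_force: 0.0
```

Emit:
step_arm(
  rows=[
    {"tx": -0.1, "ty": 0, "tz": 0, "turn": 0},
    {"tx": -0.1, "ty": 0, "tz": 0, "turn": 0},
    {"tx": -0.1, "ty": 0, "tz": 0, "turn": 0},
    {"tx": 0, "ty": 0, "tz": 0, "turn": 0},
    {"tx": 0, "ty": 0, "tz": 0, "turn": 0},
    {"tx": 0, "ty": 0, "tz": 0, "turn": 0},
    {"tx": 0, "ty": 0, "tz": 0, "turn": 0},
    {"tx": 0, "ty": 0, "tz": 0, "turn": 0},
  ],
)

```text
t: 12.37
tool_pos: [0.5592, -0.0543, 0.0076]
eef_rot: [-0.029, 1.0, -0.0, 0.0]
force: [0.3, 0.4, -0.8]
width: 0.004
finger_force: 0.0
```

Emit:
step_arm(
  rows=[
    {"tx": -0.1, "ty": 0, "tz": 0, "turn": 0},
    {"tx": -0.1, "ty": 0, "tz": 0, "turn": 0},
    {"tx": -0.1, "ty": 0, "tz": 0, "turn": 0},
    {"tx": 0, "ty": 0, "tz": 0, "turn": 0},
    {"tx": 0, "ty": 0, "tz": 0, "turn": 0},
    {"tx": 0, "ty": 0, "tz": 0, "turn": 0},
    {"tx": 0, "ty": 0, "tz": 0, "turn": 0},
    {"tx": 0, "ty": 0, "tz": 0, "turn": 0},
  ],
)

```text
t: 13.03
tool_pos: [0.5622, -0.0541, 0.0076]
eef_rot: [-0.029, 1.0, -0.0, 0.0]
force: [0.3, 0.1, 0.5]
width: 0.008
finger_force: 0.0
```

```bash
python3 - <<'E'
from h import *
np.set_printoptions(precision=4,suppress=True)
for n in("scene","top"):
    t=robot.capture(n)
    for th in("wedge","plate","corner"):
        for r in robot.pinpoint(th,t)[:1]: print(n,th,np.round(r["position"],1),round(r["score"],2),atz(*ray(t,r["position"]),0.046 if th=="corner" else 0))
    if n=="scene":cv2.imwrite("pics/s4.png",cv2.resize(t["image"][160:240,170:290],None,fx=6,fy=6,interpolation=2))
E
```

```text
scene wedge [250.3 221.9] 0.8 [ 0.6285 -0.0477  0.    ]
scene plate [200.6 258.5] 0.67 [ 0.7274 -0.1418  0.    ]
scene corner [250.7 210.5] 0.58 [ 0.6263 -0.0454  0.046 ]
top plate [357.9 172.8] 0.84 [ 0.7221 -0.1401  0.    ]
top corner [318.1 211.4] 0.8 [ 0.638  -0.0527  0.046 ]
```

View pics/s4.png

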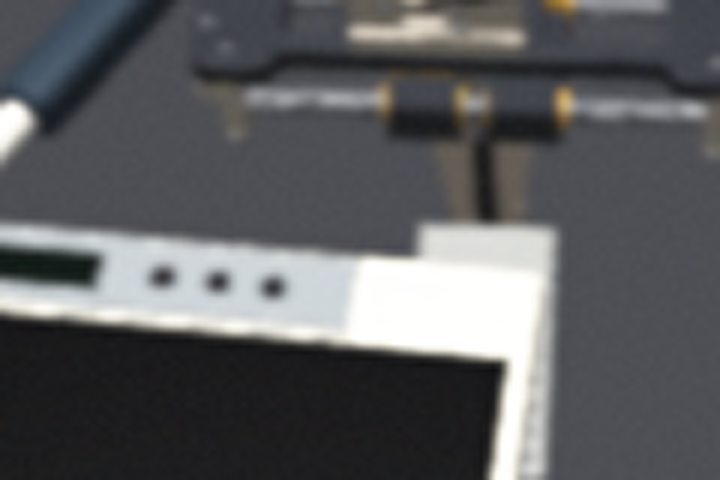

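The wedge is well under the corner, with only its thick end showing at about (487,245), and the plate hasn't moved. Still no force, so I'll continue.

Emit:
step_arm(
  rows=[
    {"tx": -0.1, "ty": 0, "tz": 0, "turn": 0},
    {"tx": -0.1, "ty": 0, "tz": 0, "turn": 0},
    {"tx": 0, "ty": 0, "tz": 0, "turn": 0},
    {"tx": 0, "ty": 0, "tz": 0, "turn": 0},
    {"tx": 0, "ty": 0, "tz": 0, "turn": 0},
    {"tx": 0, "ty": 0, "tz": 0, "turn": 0},
    {"tx": 0, "ty": 0, "tz": 0, "turn": 0},
    {"tx": 0, "ty": 0, "tz": 0, "turn": 0},
  ],
)

```text
t: 14.1
tool_pos: [0.5635, -0.0539, 0.0075]
eef_rot: [-0.029, 1.0, 0.0, -0.001]
force: [-5.3, -0.7, 4.0]
width: 0.005
finger_force: 2.6
```

Emit:
step_arm(
  rows=[
    {"tx": -0.01, "ty": 0, "tz": 0, "turn": 0},
    {"tx": 0, "ty": 0, "tz": 0, "turn": 0},
    {"tx": 0, "ty": 0, "tz": 0, "turn": 0},
    {"tx": 0, "ty": 0, "tz": 0, "turn": 0},
    {"tx": 0, "ty": 0, "tz": 0, "turn": 0},
    {"tx": 0, "ty": 0, "tz": 0, "turn": 0},
    {"tx": 0, "ty": 0, "tz": 0, "turn": 0},
    {"tx": 0, "ty": 0, "tz": 0, "turn": 0},
  ],
)

```text
t: 14.77
tool_pos: [0.5635, -0.0539, 0.0075]
eef_rot: [-0.029, 1.0, 0.0, -0.001]
force: [-4.9, -0.4, 3.9]
width: 0.005
finger_force: 2.8
```

The push is steady at about 5 N, so the wedge is snug. Backing off, then going up and over the corner.

Emit:
step_arm(
  rows=[
    {"tx": 0.3, "ty": 0, "tz": 0, "turn": 0},
    {"tx": 0.9, "ty": 0, "tz": 0, "turn": 0},
    {"tx": 0.9, "ty": 0, "tz": 0, "turn": 0},
    {"tx": 0.9, "ty": 0, "tz": 0, "turn": 0},
    {"tx": 0, "ty": 0, "tz": -2, "turn": 0},
    {"tx": 0, "ty": 0, "tz": -2, "turn": 0},
    {"tx": 0, "ty": 0, "tz": -2, "turn": 0},
    {"tx": 0, "ty": 0, "tz": -2, "turn": 0},
  ],
)

```text
t: 15.43
tool_pos: [0.535, -0.0558, 0.0887]
eef_rot: [-0.029, 1.0, -0.0, 0.001]
force: [0.2, -0.4, -0.2]
width: 0.008
finger_force: 0.0
```

```bash
python3 - <<'E'
from h import *
np.set_printoptions(precision=4,suppress=True)
s=robot.observe();p=robot.capture("wrist");t=robot.capture("top");print(s["tool_pos"],s["force"])
for n,q in(("w",p),("t",t)):
    for th in("corner","wedge","plate"):
        for r in robot.pinpoint(th,q)[:1]: print(n,th,np.round(r["position"],1),round(r["score"],2),atz(*(wray(q,r["position"],s) if n=="w" else ray(q,r["position"])),.046 if th=="corner" else 0))
E
```

```text
[ 0.535  -0.0558  0.0887] [ 0.232  -0.4307 -0.205 ]
w corner [278.3 337.6] 0.79 [ 0.627  -0.0508  0.046 ]
t corner [315.7 213.6] 0.92 [ 0.6336 -0.0478  0.046 ]
t wedge [315.3 213.8] 0.73 [ 0.6356 -0.0496  0.    ]
t plate [355.5 167.2] 0.66 [ 0.7341 -0.1352  0.    ]
```

Every estimate puts the corner near (0.630, -0.050). Moving there, then down in small steps.

Emit:
step_arm(
  rows=[
    {"tx": -1.5, "ty": 0, "tz": 0, "turn": 0},
    {"tx": -1.5, "ty": 0, "tz": 0, "turn": 0},
    {"tx": -1.5, "ty": 0, "tz": 0, "turn": 0},
    {"tx": -1.5, "ty": 0, "tz": 0, "turn": 0},
    {"tx": -1.5, "ty": 0, "tz": 0, "turn": 0},
    {"tx": -1.5, "ty": 0, "tz": 0, "turn": 0},
    {"tx": -0.5, "ty": 0, "tz": 1, "turn": 0},
    {"tx": 0, "ty": 0, "tz": 1, "turn": 0},
  ],
)

```text
t: 16.5
tool_pos: [0.6299, -0.0502, 0.0665]
eef_rot: [-0.03, 1.0, -0.0, 0.0]
force: [-0.2, -0.1, -0.6]
width: 0.003
finger_force: 0.0
```

Emit:
step_arm(
  rows=[
    {"tx": 0, "ty": 0, "tz": 0.6, "turn": 0},
    {"tx": 0, "ty": 0, "tz": 0.6, "turn": 0},
    {"tx": 0, "ty": 0, "tz": 0.4, "turn": 0},
    {"tx": 0, "ty": 0, "tz": 0.2, "turn": 0},
    {"tx": 0, "ty": 0, "tz": 0.1, "turn": 0},
    {"tx": 0, "ty": 0, "tz": 0.1, "turn": 0},
    {"tx": 0, "ty": 0, "tz": 0, "turn": 0},
    {"tx": 0, "ty": 0, "tz": 0, "turn": 0},
  ],
)

```text
t: 17.17
tool_pos: [0.6294, -0.0502, 0.048]
eef_rot: [-0.029, 1.0, -0.0, 0.0]
force: [0.8, 0.4, -0.3]
width: 0.007
finger_force: 0.0
```

Emit:
step_arm(
  rows=[
    {"tx": 0, "ty": 0, "tz": 0.05, "turn": 0},
    {"tx": 0, "ty": 0, "tz": 0.05, "turn": 0},
    {"tx": 0, "ty": 0, "tz": 0.05, "turn": 0},
    {"tx": 0, "ty": 0, "tz": 0.05, "turn": 0},
    {"tx": 0, "ty": 0, "tz": 0.05, "turn": 0},
    {"tx": 0, "ty": 0, "tz": 0.05, "turn": 0},
    {"tx": 0, "ty": 0, "tz": 0, "turn": 0},
    {"tx": 0, "ty": 0, "tz": 0, "turn": 0},
  ],
)

```text
t: 17.83
tool_pos: [0.6293, -0.0502, 0.0463]
eef_rot: [-0.03, 1.0, -0.0, -0.0]
force: [-4.8, 0.9, 10.3]
width: 0.005
finger_force: 4.9
```

Emit:
step_arm(
  rows=[
    {"tx": 0.03, "ty": 0, "tz": 0.04, "turn": 0},
    {"tx": 0.02, "ty": 0, "tz": 0.03, "turn": 0},
    {"tx": 0, "ty": 0, "tz": 0.03, "turn": 0},
    {"tx": 0, "ty": 0, "tz": 0, "turn": 0},
    {"tx": 0, "ty": 0, "tz": 0, "turn": 0},
    {"tx": 0, "ty": 0, "tz": 0, "turn": 0},
    {"tx": 0, "ty": 0, "tz": 0, "turn": 0},
    {"tx": 0, "ty": 0, "tz": 0, "turn": 0},
  ],
)

```text
t: 18.5
tool_pos: [0.6293, -0.0502, 0.0462]
eef_rot: [-0.03, 1.0, -0.0, 0.0]
force: [-6.6, 1.7, 12.6]
width: 0.003
finger_force: 6.9
```

Emit:
step_arm(
  rows=[
    {"tx": 0.05, "ty": 0, "tz": 0.1, "turn": 0},
    {"tx": 0.05, "ty": 0, "tz": 0.1, "turn": 0},
    {"tx": 0, "ty": 0, "tz": 0, "turn": 0},
    {"tx": 0, "ty": 0, "tz": 0, "turn": 0},
    {"tx": 0, "ty": 0, "tz": 0, "turn": 0},
    {"tx": 0, "ty": 0, "tz": 0, "turn": 0},
    {"tx": 0, "ty": 0, "tz": 0, "turn": 0},
    {"tx": 0, "ty": 0, "tz": 0, "turn": 0},
  ],
)

```text
t: 19.17
tool_pos: [0.6293, -0.0501, 0.046]
eef_rot: [-0.03, 1.0, -0.0, 0.001]
force: [-8.0, 3.2, 20.9]
width: 0.004
finger_force: 10.9
```

At 21 N the corner held at 46.0 mm, so there's no dip. Releasing and moving clear.

Emit:
step_arm(
  rows=[
    {"tx": 0, "ty": 0, "tz": -0.1, "turn": 0},
    {"tx": 0, "ty": 0, "tz": -0.1, "turn": 0},
    {"tx": 0, "ty": 0, "tz": -0.2, "turn": 0},
    {"tx": 0, "ty": 0, "tz": -0.5, "turn": 0},
    {"tx": 0, "ty": 0, "tz": -1.5, "turn": 0},
    {"tx": 0, "ty": 0, "tz": -2.5, "turn": 0},
    {"tx": 0, "ty": 0, "tz": -3, "turn": 0},
    {"tx": 0, "ty": 0, "tz": -3, "turn": 0},
  ],
)

```text
t: 19.83
tool_pos: [0.6267, -0.0501, 0.1508]
eef_rot: [-0.029, 1.0, 0.0, -0.001]
force: [1.2, -0.6, 0.7]
width: 0.005
finger_force: 0.0
```

Emit:
step_arm(
  rows=[
    {"tx": 3, "ty": 0, "tz": -1, "turn": 0},
    {"tx": 3, "ty": 0, "tz": -1, "turn": 0},
    {"tx": 3, "ty": 0, "tz": -1, "turn": 0},
    {"tx": 3, "ty": 0, "tz": -1, "turn": 0},
    {"tx": 3, "ty": 0, "tz": 0, "turn": 0},
    {"tx": 3, "ty": 0, "tz": 0, "turn": 0},
    {"tx": 0, "ty": 0, "tz": 0, "turn": 0},
    {"tx": 0, "ty": 0, "tz": 0, "turn": 0},
  ],
)

```text
t: 20.5
tool_pos: [0.447, -0.0608, 0.1905]
eef_rot: [-0.029, 1.0, -0.0, 0.0]
force: [-0.5, 0.0, -0.0]
width: 0.007
finger_force: 0.0
```

```bash
python3 - <<'E'
from h import *
np.set_printoptions(precision=4,suppress=True)
t=robot.capture("top");u=robot.capture("scene");a=cv2.resize(t["image"][90:320,290:450],None,fx=2.5,fy=2.5);b=cv2.resize(u["image"][130:330,120:350],None,fx=1.7,fy=1.7)
c=np.zeros((600,800,3),np.uint8);c[:575,:400]=a;c[:340,405:796]=b[:340,:391];cv2.imwrite("pics/f.png",c)
for n,q in(("t",t),("s",u)):
  for th in("wedge","plate","corner","dish"):
    for r in robot.pinpoint(th,q)[:1]: print(n,th,np.round(r["position"],1),round(r["score"],2),atz(*ray(q,r["position"]),.046 if th in("dish","corner") else 0))
gg=cv2.cvtColor(t["image"],6);m=((gg>130)*255).astype(np.uint8);m[:90]=0;m[228:]=0;m[:,:300]=0;m[:,420:]=0
cnt=max(cv2.findContours(m,0,1)[0],key=cv2.contourArea);print(cv2.boxPoints(cv2.minAreaRect(cnt)))
E
```

```text
t wedge [315.2 216.2] 0.93 [ 0.6306 -0.0493  0.    ]
t plate [358.4 168.7] 0.93 [ 0.7309 -0.1413  0.    ]
t corner [318.5 213.5] 0.77 [ 0.6337 -0.0534  0.046 ]
t dish [383.2 144.9] 0.59 [ 0.7724 -0.1853  0.046 ]
s wedge [248.2 217.2] 0.58 [ 0.6169 -0.0539  0.    ]
s plate [203.6 254.5] 0.63 [ 0.7176 -0.1371  0.    ]
s corner [248. 212.] 0.71 [ 0.6306 -0.0507  0.046 ]
s dish [173.2 270.7] 0.63 [ 0.7786 -0.1805  0.046 ]
[[303. 108.]
 [416. 108.]
 [416. 227.]
 [303. 227.]]
```

View pics/f.png

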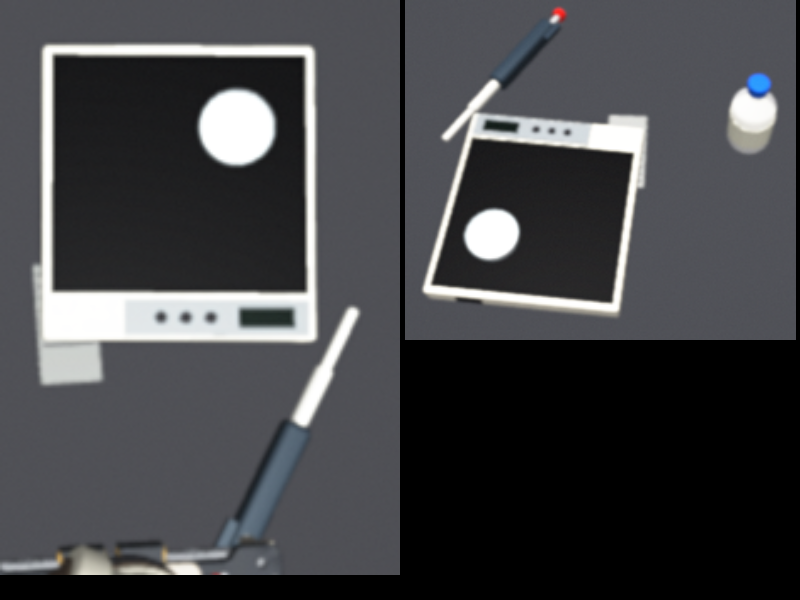

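The final view shows the wedge still where it was pushed, with its thick end at about row 243 of the top picture (x ≈ 0.574). The plate, dish, bottle and pipette are all in place.

```bash
python3 -c "
from workcell import robot
print(robot.close_job())"
```

```text
the job is handed in; nothing more can be done
None
```

The wedge is snug under the near-left foot (steady push of about 5 N), the corner held at 46 mm under a 21 N press, nothing else was disturbed, and the job is handed in at about 21 s; the hand-in gave no verdict.

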